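Find the stamped crate and push it to the dispatch line

ROBOT

A 6-joint arm with a two-finger parallel gripper is mounted at the origin on a cart in front of the work surface, level with it; the furniture and walls round the work are solid. World frame = base frame: x ahead of the robot, y to its left, z up, the work surface at z = 0. Lengths are in m, angles in rad, forces in N, time in s.
With the tool pointing down it reaches from about 0.35 to 0.775 m from the base axis. Payload 5.5 kg.
Tool frame: the origin (TCP) lies at the centre of the arm's flange, where the gripper is bolted on; the fingertips stand 173 mm ahead of it and the grasp point (between the pads) lies 155 mm ahead of it (bot.pinch_z is the distance from the TCP to the grasp point, in m); y points along the fingers, x is the direction in which the jaws open and shut, and the axes are right-handed (so a half turn about y gives the same grasp; the last joint's range is limited). The gripper opens to 85 mm and grips with 20 to 120 N. Pads are 22 mm wide; open, the fingers measure 114 mm over their backs; the gripper's body (76 mm by 85 mm) begins 54 mm behind the grasp point. The pads swing forward as they close: fully open they stand 13 mm farther back than shut.
Start: joints at [1.048, 0.313, 0.046, 1.304, 0, 1.431], TCP at [0.215, 0.533, 0.405] pointing down, gripper open.
Joint ranges: [-2.76, 2.76], [-0.86, 1.69], [-1.03, 1.26], [-2.2, 2.34], [-1.47, 1.5], [-3.14, 3.14]. Speed limits (rad/s): [2.57, 2.57, 3.14, 3.14, 3.14, 3.14].

INTERFACE

Orientations are given as a rotation vector (axis times angle).
In Python, from bench import bot, imaging gives the robot as it stands. The module is installed in compiled form; this text tells all that it offers.
- The arm moves only by the tool arm_command, never from a script. Its argument "increments" is text: rows parted by semicolons, each of 7 numbers parted by spaces: the shift along the tool's x, y, z in units of 30 mm (1.0 is 30 mm), then the turn, a rotation vector about the tool's x, y, z in units of 5 degrees (1.0 is 5 degrees), then the opening in per cent of the stroke, from 0 (shut) to 100 (fully open). A call has 1 to 8 rows; each row is the pose to reach, as a shift and turn from the pose measured when the call began, along the tool's axes at that moment; what a row does not reach only later rows make up. A row lasts 1/12 s, in which the tool goes at most 41.7 mm and 7.16 degrees, less where a joint would pass 70% of its speed; a pose out of reach is approached as far as the arm can. A call with a gripper value outside its range is refused whole. The fingers move at their own pace and stop on an object; "force" is the grip in N (left out, the last holds). Time passes only in rows, so rows that repeat a pose let the fingers close. It gives the time, the measured TCP pose, the force and the opening at its end, in the units of the state.
- bot.read_state(): the state, without advancing time (a new reading comes with each control period).
- imaging.camera(name): name is "scene" or "top" or "wrist"; returns a dict with "img" (400x640x3 uint8, red, green, blue), "K" (3x3 intrinsics, pixels), "R" (3x3) and "t" (3): a world point X has camera coordinates R X + t; the wrist camera has in their place "hand_eye" (4x4, takes a point from camera to tool coordinates, whose origin is the TCP and whose axes are the tool frame's). Camera axes: x right, y down, z forward; pixel columns grow to the right and rows downward; lengths in m; the calibration is good to about 2 mm. A picture is of the moment at which its call begins: read the wrist's pose just before it. There is no depth.
- bot.sign_off(): hands the job in, once; it reports no verdict.
The state is a dict: "t": time; "joint_pos": joint angles; "qvel": joint speeds; "joint_efforts": joint torques, N m; "tool_pos": TCP position; "eef_rot": TCP orientation; "wrist_force": force on the tool from outside, world axes, zero at the start; "wrist_torque": the same for the moment, N m; "grip_width": finger opening in m.
Only numpy, scipy, OpenCV 4.12 (cv2) and the standard library are available. Lean on these libraries where they do the work, as an engineer would, in place of code of your own. Each camera call takes 0.05 s, during which the arm holds its last target.

TASK

One of the two light grey parts crates has a round dispatch stamp underneath. Push each crate at the top so that it tips away from the robot onto its far side, showing its underside to the robot; then push the stamped one sideways along the bench, still lying on that side and underside still facing the robot, until it lies squarely across the dark dispatch line with the line under about its middle, and leave the other lying where it tipped. Only push: do not lift either crate off the bench, and do not disturb the things around them.

Things in the scene. Friction and masses are not known exactly. Their poses are not given: they have to be found in the camera images.
- crate_stamped: Stamped light grey open-topped parts crate, 70 (x) x 90 (y) x 100 mm (z), 4 mm walls, 0.25 to 0.5 kg. Origin: centre of the underside; z up at the start, x to its far side (away from the robot), y left; starts upright, turned at most 0.25 rad. Under it a dark ring 48 mm wide with a bar across, unseen until tipped. Left or right by chance; tip both anyway.
- crate_plain: Plain light grey open-topped parts crate, 70 (x) x 90 (y) x 100 mm (z), 4 mm walls, 0.25 to 0.5 kg. Origin: centre of the underside; z up at the start, x to its far side (away from the robot), y left; starts upright, turned at most 0.25 rad. Same as the other, but nothing on its underside.
- crate_stamped_middle (a point): centre of the stamped crate's volume, 50 mm above the underside along its z
- crate_plain_middle (a point): centre of the plain crate's volume, 50 mm above the underside along its z
- crate_stamped_heel (a point): middle of the stamped crate's far lower edge (35 mm along x from its origin). A push away from the robot 75 to 90 mm up the near wall tips the crate about this edge; past about 0.7 rad it falls onto its far wall by itself. Pushed low it slides.
- crate_plain_heel (a point): the same edge of the plain crate, which tips alike. On its side a crate is 70 mm high, 90 mm wide and 100 mm deep, open top pointing away from the robot, underside upright and facing the robot.
- dispatch_line: Dispatch line: a flat dark tape stripe on the bench between the two crates, 260 mm long (its x, pointing away from the robot) and 24 mm wide (its y), flush with the bench. Origin at its centre.
- bottle: bystander: small white sample bottle, 36 mm wide, 70 mm high, standing near the front edge between the crates; origin under its centre
- filter_a: bystander: white inline filter disc, 48 mm wide, 46 mm high, near the front edge between the crates; origin under its centre
- filter_b: bystander: white inline filter disc, 48 mm wide, 46 mm high, at the right; origin under its centre
- torch: bystander: black torch 112 mm long (its y), 37 mm thick, lying along the front edge at the right; origin under its centre
- funnel: bystander: green funnel upside down, 72 mm wide, 80 mm high, at the left; origin under its centre
- syringe: bystander: white syringe 165 mm long (its y), 32 mm thick, lying at the left and pointing away from the robot; origin under its centre

How it is judged:
On the way, in this order (a step that is already met when the one before it is completed fails the run):
1. both crates have been tipped onto their far sides, the stamped one not yet near the line (angle between crate_stamped's own z axis and vertical between 1.4 and 1.74 rad and height (world z) of each of crate_stamped_heel, crate_plain_heel below 0.02 m and angle between crate_plain's own z axis and vertical between 1.4 and 1.74 rad and (y of crate_stamped_middle in the frame of dispatch_line above 0.09 m or y of crate_stamped_middle in the frame of dispatch_line below -0.09 m)), for 0.2 s.
2. the stamped crate lies on its side across the dispatch line (angle between crate_stamped's own z axis and vertical between 1.4 and 1.74 rad and height (world z) of crate_stamped_heel below 0.02 m and y of crate_stamped_middle in the frame of dispatch_line between -0.025 and 0.025 m and x of crate_stamped_middle in the frame of dispatch_line between -0.12 and 0.12 m), for 0.2 s.
At the end, for the whole second after the job is handed in: Both crates rest on their far sides (80 to 100 degrees, far lower edge down). Stamped: middle within 25 mm of the line sideways and 120 mm of its centre lengthwise, square within 0.45 rad. Plain: far lower edge within 120 mm of its start, middle over 90 mm off the line (all of step 2 and angle between crate_plain's own z axis and vertical between 1.4 and 1.74 rad and height (world z) of crate_plain_heel below 0.02 m and angle between the y axis of crate_stamped and the y axis of dispatch_line, either way round below 0.45 rad and (y of crate_plain_middle in the frame of dispatch_line above 0.09 m or y of crate_plain_middle in the frame of dispatch_line below -0.09 m) and distance of crate_plain_heel from where it was at the start of the episode below 0.12 m and linear speed of each of crate_stamped, crate_plain below 0.02 m/s); the robot touches nothing.
It fails at once if a crate is lifted or carried (its far lower edge comes more than 30 mm off the bench) (height (world z) of any of crate_stamped_heel, crate_plain_heel above 0.03 m).
It fails at once if a bystander is disturbed (moved more than 30 mm) (distance of any of bottle, filter_a, filter_b, torch, funnel, syringe from where it was at the start of the episode above 0.03 m).
It also fails if it takes over 67 s, if anything falls off the work surface, if the arm or the gripper's body presses on something with over 40 N, if the wrist force passes 120 N, or if a joint passes its speed limit or range.

## Working session

There is one attempt and no reset: what is moved stays moved. The work goes in short steps, Python scripts to look and compute and a tool call to move; the robot and the scene stay as the last step left them, time stands still between calls to the robot, and variables do not carry over. Pictures are saved under pics/ and viewed, and the job is handed in when it is done.

Besides the shell and the picture viewer there is one more tool, called after ">>>" as name(argument=value, ...) on one line, values as JSON. arm_command: Moves the arm, as the interface text tells. Its arguments: {"type":"object","properties":{"increments":{"type":"string"},"force":{"type":"number"}},"required":["increments"]}

```bash
mkdir -p pics
python3 - <<'E'
from bench import bot, imaging
import cv2
s=bot.read_state()
for k,v in s.items(): print(k,v)
for n in ["scene","top"]:
    c=imaging.camera(n); cv2.imwrite(f"pics/{n}0.png",c["img"][:,:,::-1]); print(n,c["K"],c["R"],c["t"])
E
```

```text
t 0.0
joint_pos [ 1.04844112e+00  3.14017505e-01  4.49551859e-02  1.30356344e+00
 -2.94493462e-05  1.43122385e+00]
qvel [-3.33771312e-05 -1.20641702e-03 -2.80048712e-04  2.29193939e-03
 -2.03618326e-03  1.06934505e-03]
joint_efforts [-2.52822167e-03 -4.80629504e+01  2.98533046e+01  1.92662847e-02
 -1.78931996e-04 -2.60402430e-06]
tool_pos [0.21466478 0.53321844 0.4037891 ]
eef_rot [-1.36716847 -0.92154409  0.92423324]
wrist_force [-0.40699591 -0.19651009  0.19272218]
wrist_torque [-0.01025914 -0.01452723  0.01811844]
grip_width 0.08537415506647174
scene [[498.78578814   0.         321.02508184]
 [  0.         498.78578814 202.47947398]
 [  0.           0.           1.        ]] [[ 0.35991039 -0.93266145 -0.02464005]
 [-0.54442026 -0.18849577 -0.81735912]
 [ 0.75767479  0.30759058 -0.57560137]] [-0.1458293   0.34038883  1.14852778]
top [[426.36873107   0.         315.75713642]
 [  0.         426.36873107 204.62719531]
 [  0.           0.           1.        ]] [[ 0.30325142 -0.95290118  0.00423301]
 [-0.74586087 -0.24012291 -0.62131518]
 [ 0.59306841  0.18525748 -0.78354931]] [-0.15429328  0.45874019  1.18475134]
```

View pics/scene0.png

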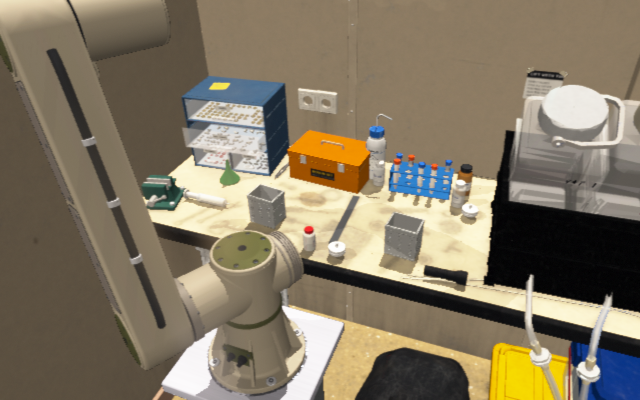

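View pics/top0.png

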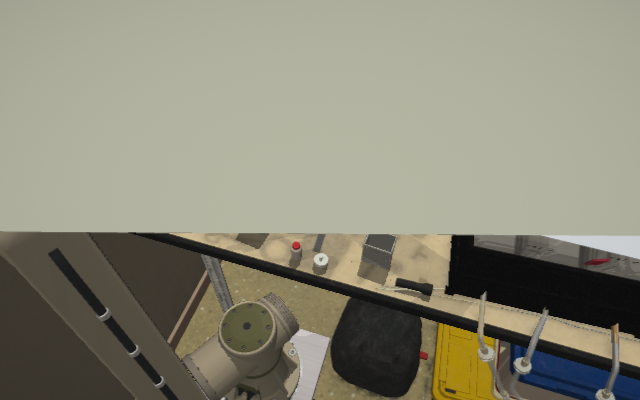

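Run:
```python
from scipy.spatial.transform import Rotation as R
from bench import bot
s=bot.read_state(); print(R.from_rotvec(s["eef_rot"]).as_matrix().round(3))
```

```text
[[ 0.374 -0.001 -0.928]
 [ 0.928 -0.002  0.374]
 [-0.002 -1.     0.   ]]
```

Run:
```python
from bench import bot, imaging
import cv2
c=imaging.camera("wrist"); cv2.imwrite("pics/w0.png",c["img"][:,:,::-1]); print(c["K"],c["hand_eye"])
s=imaging.camera("scene")["img"][140:300,120:520]
cv2.imwrite("pics/s0z.png",cv2.resize(s[:,:,::-1],None,fx=2,fy=2,interpolation=cv2.INTER_CUBIC))
```

```text
[[319.78241577   0.         319.86912056]
 [  0.         319.78241577 199.82101863]
 [  0.           0.           1.        ]] [[ 9.99999974e-01  2.26326517e-04  1.81603550e-05  4.72366963e-04]
 [ 5.69797411e-05 -3.27571524e-01  9.44826383e-01  3.04438066e-02]
 [ 2.19788080e-04 -9.44826357e-01 -3.27571529e-01  8.50292728e-02]
 [ 0.00000000e+00  0.00000000e+00  0.00000000e+00  1.00000000e+00]]
```

View pics/w0.png

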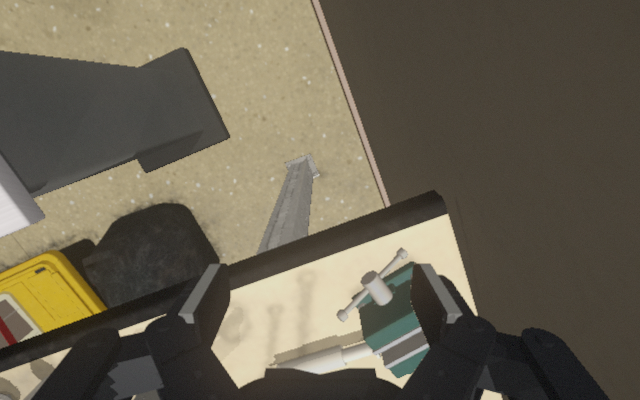

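View pics/s0z.png

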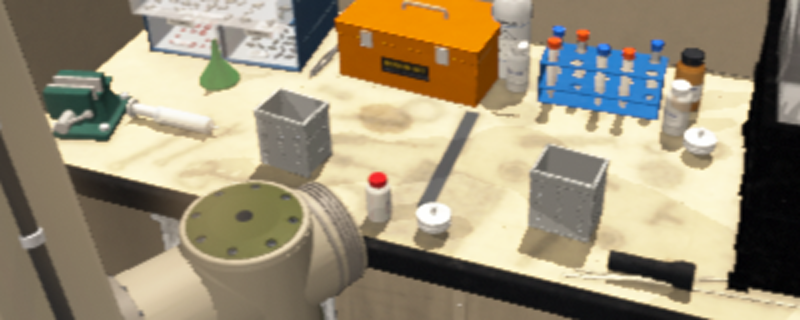

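Run:
```python
import cv2
s=cv2.imread("pics/scene0.png")
a=cv2.resize(s[175:240,235:300],None,fx=6,fy=6,interpolation=cv2.INTER_CUBIC)
b=cv2.resize(s[205:270,375:440],None,fx=6,fy=6,interpolation=cv2.INTER_CUBIC)
cv2.imwrite("pics/c1.png",cv2.hconcat([a,b]))
a=cv2.resize(s[180:270,290:380],None,fx=6,fy=6,interpolation=cv2.INTER_CUBIC)
cv2.imwrite("pics/c2.png",a)
```

```text
(no output)
```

View pics/c1.png

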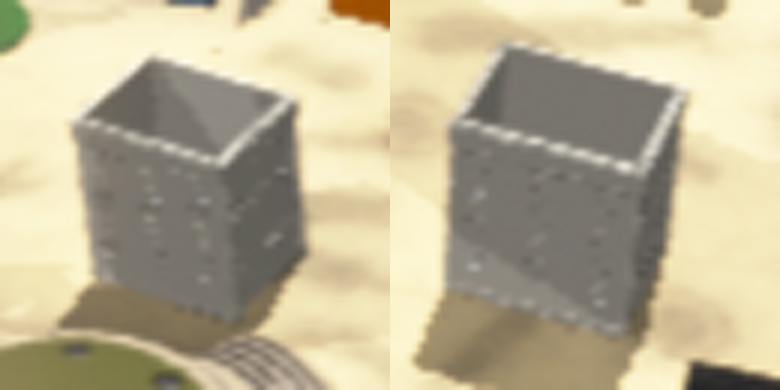

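View pics/c2.png

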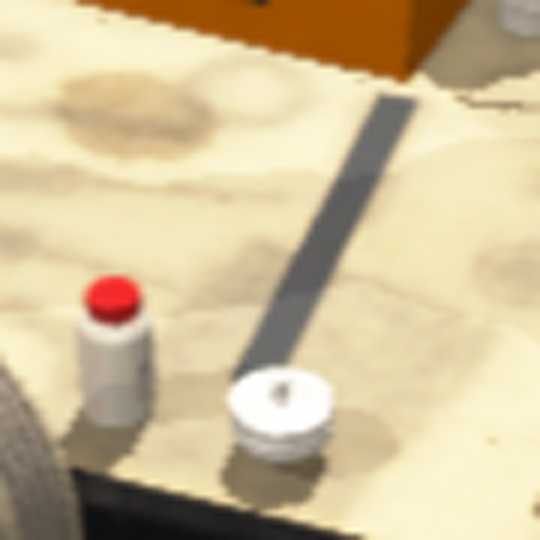

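```bash
cat > h.py <<'E'
import numpy as np, cv2
from scipy.optimize import least_squares
K=np.array([[498.78578814,0,321.02508184],[0,498.78578814,202.47947398],[0,0,1]])
R=np.array([[0.35991039,-0.93266145,-0.02464005],[-0.54442026,-0.18849577,-0.81735912],[0.75767479,0.30759058,-0.57560137]])
t=np.array([-0.1458293,0.34038883,1.14852778])
def proj(X):
    p=(np.atleast_2d(X)@R.T+t)@K.T; return p[:,:2]/p[:,2:]
def ray(uv,z=0.):
    uv=np.atleast_2d(uv); d=np.c_[uv,np.ones(len(uv))]@np.linalg.inv(K).T@R; c=-R.T@t
    s=(z-c[2])/d[:,2]; return c+d*s[:,None]
def fit(model,uv,x0):
    r=least_squares(lambda p:(proj(model(p))-uv).ravel(),x0,loss='soft_l1'); return r.x,np.sqrt((r.fun**2).mean()),(proj(model(r.x))-uv).round(1)
E
python3 - <<'E'
from h import *
C=np.array([[-35,45,100],[35,45,100],[35,-45,100],[-35,-45,100],[-35,45,0],[-35,-45,0],[35,-45,0]])/1e3
def m(p):
    c,s=np.cos(p[2]),np.sin(p[2]); return C@np.array([[c,-s,0],[s,c,0],[0,0,1]]).T+[p[0],p[1],0]
L=np.array([[73,122],[153,58],[299,97],[221,166],[92,278],[237,322],[306,252]])/6+[235,175]
Rr=np.array([[62,124],[113,45],[297,92],[250,174],[55,290],[240,337],[275,255]])/6+[375,205]
print(fit(m,L-.4,[.5,.15,0]));print(fit(m,Rr-.4,[.5,-.15,0]))
q=np.array([[382,96],[415,98],[240,372],[287,372]])/6+[290,180]
print(ray(q-.4))
n=lambda a:np.array(a)/2+[120,140]
print("bottle base",ray(n([[379,218]])),"filter base",ray(n([[433,232]])))
print("funnel",ray(n([[219,85]])),"syr",ray(n([[133,112],[212,128]]),.016),"torch",ray(n([[610,262],[692,278]]),.018),"filtb",ray(n([[699,155]])))
print("edge",ray(n([[364,240],[530,284],[100,185]])))
print("orange box bottom",ray(n([[338,65],[478,100]])))
print("bluerack near",ray(n([[540,102],[658,116]])))
E
```

```text
(array([ 0.46162025,  0.19860144, -0.13394696]), np.float64(0.4998913946378587), array([[-0.3, -0.4],
       [-0.4, -1.1],
       [-0.1, -0.3],
       [ 0.1,  0.1],
       [ 0. ,  0.2],
       [ 0.1,  1. ],
       [ 0.8,  0.3]]))
(array([ 0.45525451, -0.22904335, -0.07729957]), np.float64(0.5786050105086047), array([[-0.1,  0.1],
       [-0.2, -0.7],
       [ 0.3, -0.8],
       [ 0.8,  0.1],
       [-0.7,  0.3],
       [-0.7,  1.1],
       [ 0.7, -0.2]]))
[[ 6.71248307e-01 -1.19220269e-02  1.11022302e-16]
 [ 6.75318615e-01 -2.97062933e-02  0.00000000e+00]
 [ 4.21758214e-01 -2.05478204e-02  0.00000000e+00]
 [ 4.29378706e-01 -4.21901400e-02  0.00000000e+00]]
bottle base [[0.37129383 0.02251804 0.        ]] filter base [[ 0.36862652 -0.06097972  0.        ]]
funnel [[0.60766307 0.42010963 0.        ]] syr [[0.46741955 0.49994212 0.016     ]
 [0.47024247 0.35232565 0.016     ]] torch [[ 0.37123776 -0.30954886  0.018     ]
 [ 0.37681087 -0.41528849  0.018     ]] filtb [[ 0.67428015 -0.38771916  0.        ]]
edge [[ 0.32043703  0.02450563  0.        ]
 [ 0.31382734 -0.21673305  0.        ]
 [ 0.30118336  0.45194777  0.        ]]
orange box bottom [[ 0.73542892  0.2501646   0.        ]
 [ 0.70927986 -0.0197787   0.        ]]
bluerack near [[ 0.73722768 -0.11952638  0.        ]
 [ 0.75982501 -0.31114723  0.        ]]
```

```bash
cat > go.py <<'E'
import sys, numpy as np
from scipy.spatial.transform import Rotation as Ro
from bench import bot
# usage: go.py x y z yaw  ; yaw = angle such that tool z = -(cos,sin), tool y down
x,y,z,w=map(float,sys.argv[1:5])
s=bot.read_state(); R0=Ro.from_rotvec(s["eef_rot"])
c,n=np.cos(w),np.sin(w)
Rt=Ro.from_matrix(np.array([[-n,0,-c],[c,0,-n],[0,-1,0]]))
print("t",s["t"],"pos",s["tool_pos"].round(4),"z-axis",R0.as_matrix()[:,2].round(3),"F",np.round(s["wrist_force"],1),"grip",s["grip_width"])
d=R0.inv().apply(np.array([x,y,z])-s["tool_pos"])
print("units",(d/.03).round(2),"rot",np.degrees((R0.inv()*Rt).as_rotvec()/5).round(2),"dist",np.linalg.norm(d))
E
python3 go.py .383 .209 .30 -.134
```

```text
t 0.2 pos [0.2147 0.5333 0.4041] z-axis [-0.928  0.374  0.   ] F [-1.3 -0.4  1. ] grip 0.08522007565978816
units [-7.93  3.48 -9.24] rot [-0.   -2.85 -0.01] dist 0.3798915768562016
```

>>> arm_command(increments="-7.93 3.48 -9.24 0 -2.85 0 45;-7.93 3.48 -9.24 0 -2.85 0 45;-7.93 3.48 -9.24 0 -2.85 0 45;-7.93 3.48 -9.24 0 -2.85 0 45;-7.93 3.48 -9.24 0 -2.85 0 45;-7.93 3.48 -9.24 0 -2.85 0 45;-7.93 3.48 -9.24 0 -2.85 0 45;-7.93 3.48 -9.24 0 -2.85 0 45")

```text
t: 0.87
tool_pos: [0.3613, 0.2494, 0.3132]
eef_rot: [-1.27, -1.11, 1.111]
wrist_force: [1.6, -0.8, 0.4]
grip_width: 0.0385
```

```bash
python3 go.py .383 .209 .256 -.134
```

```text
t 0.8667 pos [0.3613 0.2494 0.3132] z-axis [-0.991  0.133  0.   ] F [ 1.6 -0.8  0.4] grip 0.03852914559935535
units [-1.24  1.91 -0.89] rot [-0.    0.   -0.01] dist 0.0732624305739426
```

>>> arm_command(increments="-1.24 0 -0.89 0 0 0 45;-1.24 1.9 -0.89 0 0 0 45;-1.24 1.9 -0.89 0 0 0 45;-1.24 1.9 -0.89 0 0 0 45;-1.24 1.9 -0.89 0 0 0 45")

```text
t: 1.28
tool_pos: [0.3824, 0.2085, 0.2557]
eef_rot: [-1.269, -1.107, 1.112]
wrist_force: [0.4, 0.1, 0.3]
grip_width: 0.0383
```

```bash
python3 go.py .383 .209 .256 -.134
python3 - <<'E'
from bench import imaging
import cv2
cv2.imwrite("pics/w1.png",imaging.camera("wrist")["img"][:,:,::-1])
s=imaging.camera("scene")["img"][120:280,180:380,::-1]
cv2.imwrite("pics/s1.png",cv2.resize(s,None,fx=3,fy=3))
E
```

```text
t 1.2833 pos [0.3824 0.2085 0.2557] z-axis [-0.991  0.134  0.002] F [0.4 0.1 0.3] grip 0.03828220040206851
units [ 0.02 -0.01 -0.02] rot [-0.03 -0.   -0.02] dist 0.0008209139289823887
```

View pics/w1.png

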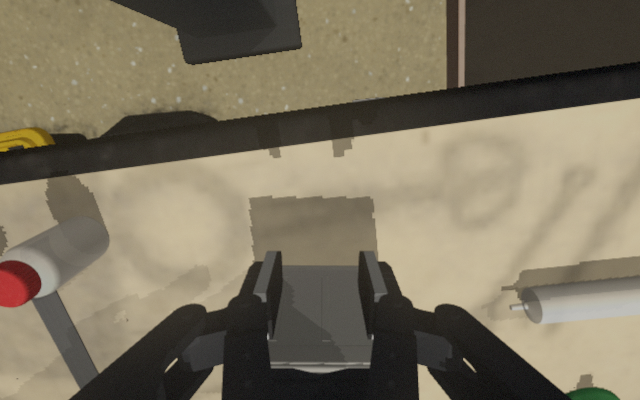

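View pics/s1.png

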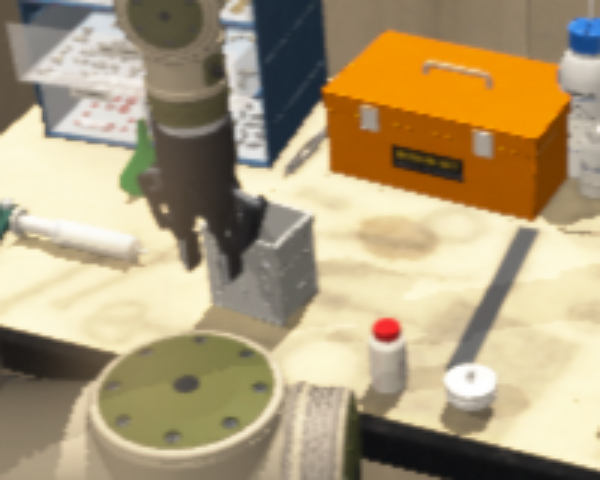

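>>> arm_command(increments="0 0 -0.5 0 0 0 45;0 0 -0.9 0 0 0 45;0 0 -1.1 0 0 0 45;0 0 -1.35 0 0 0 45;0 0 -1.6 0 0 0 45;0 0 -1.85 0 0 0 45;0 -0.1 -2.1 0 0 0 45;0 -0.2 -2.3 0 0 0 45")

```text
t: 2.05
tool_pos: [0.4525, 0.2002, 0.2636]
eef_rot: [-1.271, -1.112, 1.11]
wrist_force: [-0.3, -1.0, 0.4]
grip_width: 0.0383
```

```bash
cat > shot.py <<'E'
import sys,cv2
from bench import imaging
n=sys.argv[1]
w=imaging.camera("wrist")["img"][:,:,::-1]
s=imaging.camera("scene")["img"][:,:,::-1]
cv2.imwrite(f"pics/scene{n}.png",s)
a=cv2.resize(s[130:290,160:480],None,fx=2,fy=2,interpolation=cv2.INTER_CUBIC)
b=cv2.resize(w,None,fx=.625,fy=.625)
b=cv2.copyMakeBorder(b,0,0,0,240,cv2.BORDER_CONSTANT)
cv2.imwrite(f"pics/v{n}.png",cv2.vconcat([a,b]))
E
python3 shot.py 2
```

```text
(no output)
```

View pics/v2.png

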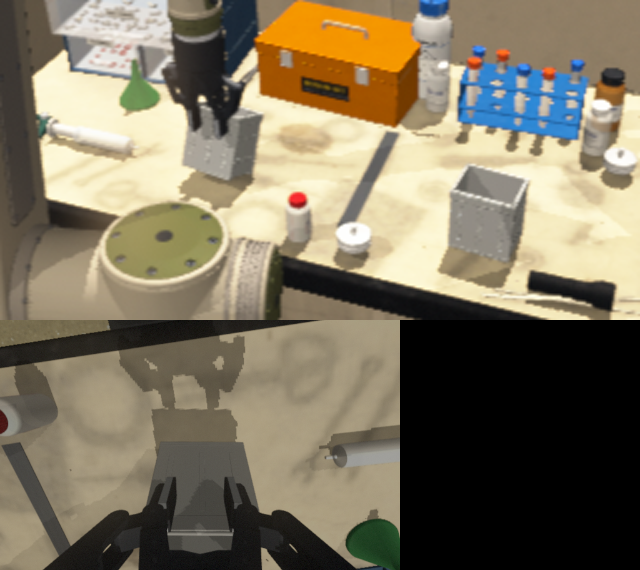

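>>> arm_command(increments="0 -0.1 -0.2 0 0 0 45;0 -0.2 -0.4 0 0 0 45;0 -0.3 -0.6 0 0 0 45;0 -0.4 -0.8 0 0 0 45;0 -0.5 -1.0 0 0 0 45;0 -0.6 -1.1 0 0 0 45;0 -0.6 -1.1 0 0 0 45")

```text
t: 2.73
tool_pos: [0.4872, 0.1959, 0.283]
eef_rot: [-1.273, -1.115, 1.107]
wrist_force: [-0.5, 0.2, 1.6]
grip_width: 0.0388
```

```bash
python3 shot.py 3
```

```text
(no output)
```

View pics/v3.png

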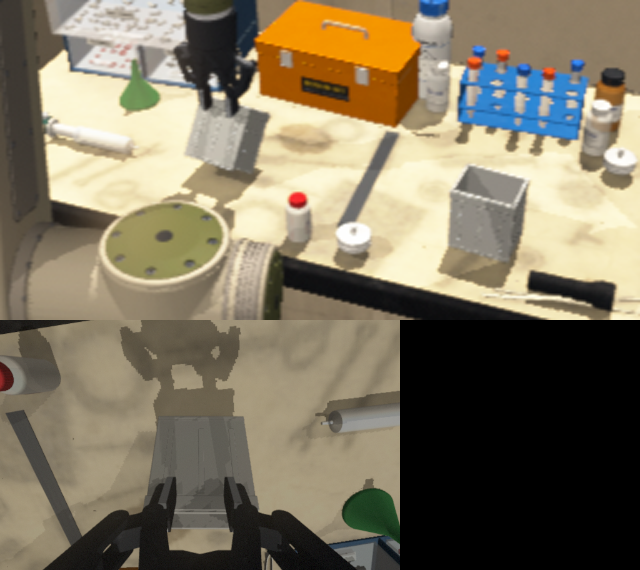

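Still leaning on the fingers, nearly at balance. Push a little further.

>>> arm_command(increments="0 -0.05 -0.2 0 0 0 45;0 -0.1 -0.45 0 0 0 45;0 -0.15 -0.7 0 0 0 45;0 -0.15 -0.95 0 0 0 45;0 -0.15 -1.0 0 0 0 45;0 -0.15 -1.0 0 0 0 45;0 -0.15 -1.0 0 0 0 45")

```text
t: 3.42
tool_pos: [0.516, 0.1918, 0.2868]
eef_rot: [-1.272, -1.113, 1.108]
wrist_force: [-1.0, 0.0, -0.2]
grip_width: 0.0385
```

```bash
python3 shot.py 4
```

```text
(no output)
```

View pics/v4.png

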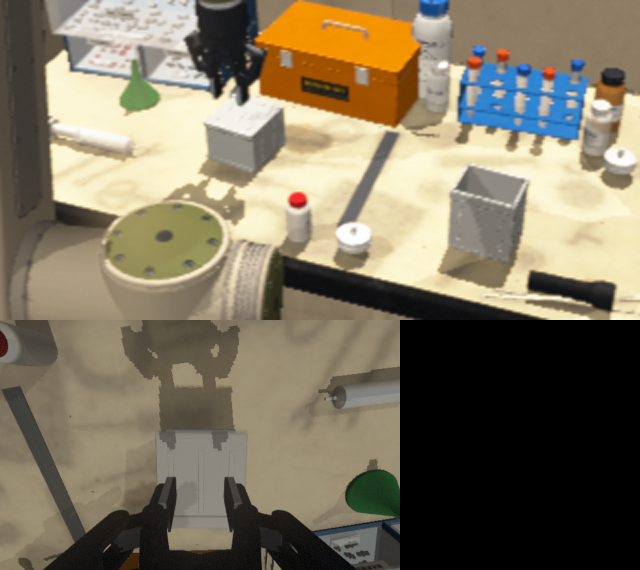

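```bash
python3 go.py .375 -.223 .31 -.077
python3 - <<'E'
import cv2
s=cv2.imread("pics/scene4.png")
cv2.imwrite("pics/c4.png",cv2.resize(s[165:225,250:320],None,fx=8,fy=8,interpolation=cv2.INTER_CUBIC))
E
```

```text
t 3.5167 pos [0.5157 0.1919 0.2868] z-axis [-0.991  0.133 -0.004] F [-0.4  0.4  0.7] grip 0.038367954172544134
units [-14.33  -0.79   2.8 ] rot [ 0.04 -0.65  0.01] dist 0.4386958406955046
```

View pics/c4.png

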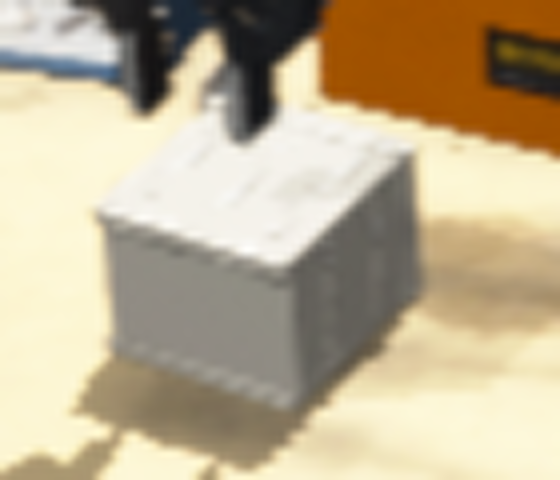

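Plain underside on the left crate, lying on its far side. Next the right one.

>>> arm_command(increments="0 -1 0 0 0 0 45;-1.5 -1 2.8 0 -0.65 0 45;-14.3 -0.8 2.8 0 -0.65 0 45;-14.3 -0.8 2.8 0 -0.65 0 45;-14.3 -0.8 2.8 0 -0.65 0 45;-14.3 -0.8 2.8 0 -0.65 0 45;-14.3 -0.8 2.8 0 -0.65 0 45;-14.3 -0.8 2.8 0 -0.65 0 45")

```text
t: 4.18
tool_pos: [0.4138, -0.0663, 0.313]
eef_rot: [-1.247, -1.156, 1.151]
wrist_force: [0.9, -0.2, -0.0]
grip_width: 0.0386
```

```bash
python3 go.py .375 -.223 .30 -.077
```

```text
t 4.1833 pos [ 0.4138 -0.0663  0.313 ] z-axis [-0.997  0.076 -0.005] F [ 0.9 -0.2 -0. ] grip 0.03864451666807338
units [-5.31  0.43  0.9 ] rot [0.05 0.01 0.  ] dist 0.16199873857029548
```

>>> arm_command(increments="-5.3 0 0.9 0 0 0 45;-5.3 0 0.9 0 0 0 45;-5.3 0 0.9 0 0 0 45;-5.3 0 0.9 0 0 0 45;-5.3 0.5 0.9 0 0 0 45;-5.3 1.9 0.9 0 0 0 45;-5.3 1.9 0.9 0 0 0 45;-5.3 1.9 0.9 0 0 0 45")

```text
t: 4.85
tool_pos: [0.3737, -0.2217, 0.2545]
eef_rot: [-1.242, -1.155, 1.15]
wrist_force: [0.2, 0.2, 0.4]
grip_width: 0.0384
```

```bash
python3 go.py .375 -.223 .256 -.077; python3 shot.py 5
```

```text
t 4.85 pos [ 0.3737 -0.2217  0.2545] z-axis [-0.997  0.076  0.   ] F [0.2 0.2 0.4] grip 0.038366048042744294
units [-0.04 -0.05 -0.05] rot [-0.    0.01  0.04] dist 0.0023230168355447005
```

View pics/v5.png

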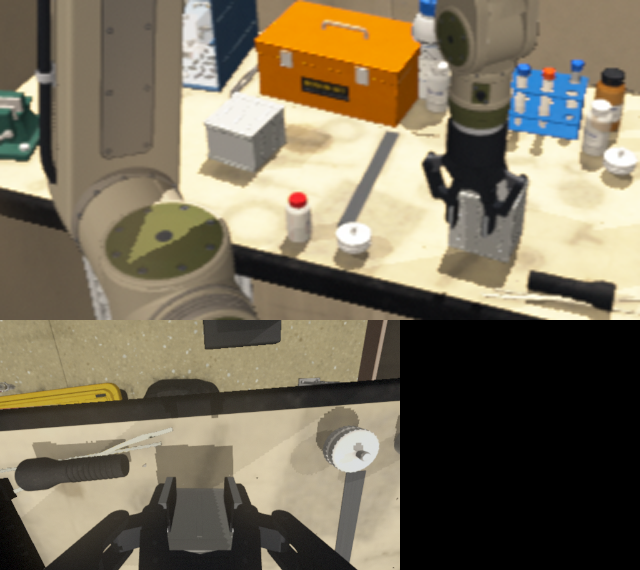

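>>> arm_command(increments="0 0 -0.5 0 0 0 45;0 0 -0.9 0 0 0 45;0 0 -1.1 0 0 0 45;0 0 -1.35 0 0 0 45;0 0 -1.6 0 0 0 45;0 0 -1.85 0 0 0 45;0 -0.1 -2.1 0 0 0 45;0 -0.2 -2.3 0 0 0 45")

```text
t: 5.62
tool_pos: [0.445, -0.2277, 0.2636]
eef_rot: [-1.247, -1.158, 1.152]
wrist_force: [-1.1, -0.3, 1.1]
grip_width: 0.0386
```

>>> arm_command(increments="0 -0.1 -0.2 0 0 0 45;0 -0.2 -0.45 0 0 0 45;0 -0.3 -0.7 0 0 0 45;0 -0.4 -0.95 0 0 0 45;0 -0.5 -1.2 0 0 0 45;0 -0.6 -1.45 0 0 0 45;0 -0.7 -1.7 0 0 0 45;0 -0.75 -2.0 0 0 0 45")

```text
t: 6.28
tool_pos: [0.5056, -0.2323, 0.2869]
eef_rot: [-1.248, -1.158, 1.151]
wrist_force: [-0.4, -0.3, 0.3]
grip_width: 0.0384
```

```bash
python3 shot.py 6
```

```text
(no output)
```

View pics/v6.png

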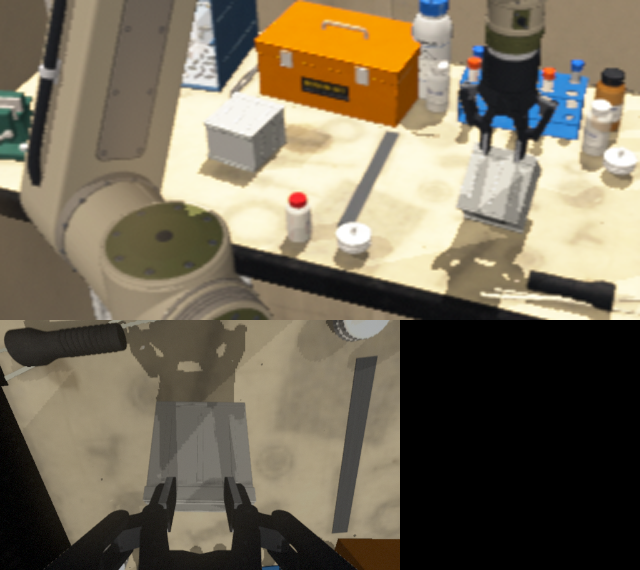

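>>> arm_command(increments="0 -0.05 -0.2 0 0 0 45;0 -0.05 -0.4 0 0 0 45;0 -0.05 -0.6 0 0 0 45;0 -0.05 -0.6 0 0 0 45;0 -0.05 -0.6 0 0 0 45;0 -0.05 -0.6 0 0 0 45")

```text
t: 6.88
tool_pos: [0.5241, -0.2338, 0.2883]
eef_rot: [-1.248, -1.159, 1.152]
wrist_force: [-0.3, 0.1, -0.4]
grip_width: 0.0384
```

```bash
python3 shot.py 7
```

```text
(no output)
```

View pics/v7.png

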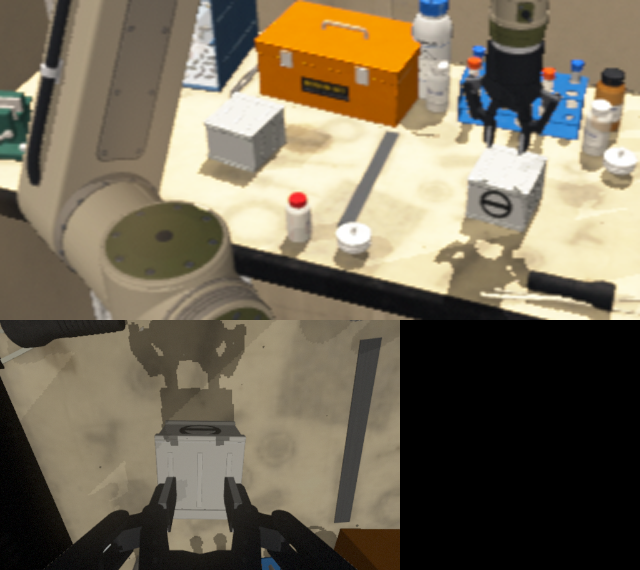

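Run:
```python
import cv2
from bench import bot,imaging
import numpy as np
st=bot.read_state(); c=imaging.camera("wrist")
np.savez("w7.npz",p=st["tool_pos"],r=st["eef_rot"])
w=c["img"][:,:,::-1]; cv2.imwrite("pics/w7.png",w)
a=cv2.resize(w[0:360,500:640],None,fx=1.6,fy=1.6)
s=cv2.imread("pics/scene7.png")
b=cv2.resize(s[195:255,385:440],None,fx=9,fy=9,interpolation=cv2.INTER_CUBIC)
b=cv2.copyMakeBorder(b,0,36,0,0,cv2.BORDER_CONSTANT)
cv2.imwrite("pics/c7.png",cv2.hconcat([b,a]))
```

```text
(no output)
```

View pics/c7.png

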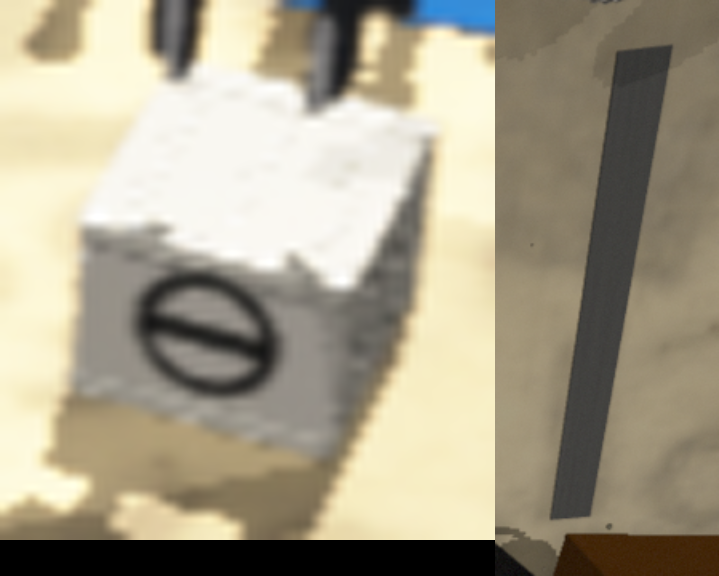

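```bash
cat > lie.py <<'E'
from h import *
# lying crate: p = x,y of underside centre on bench (near bottom edge centre), yaw
C=np.array([[0,45,70],[0,-45,70],[100,-45,70],[100,45,70],[0,45,0],[0,-45,0],[100,-45,0]])/1e3
def m(p):
    c,s=np.cos(p[2]),np.sin(p[2]); return C@np.array([[c,-s,0],[s,c,0],[0,0,1]]).T+[p[0],p[1],0]
def mid(p): return p[0]+.05*np.cos(p[2]),p[1]+.05*np.sin(p[2])
E
python3 - <<'E'
from lie import *
import lie
from scipy.spatial.transform import Rotation as Ro
q=np.array([[80,220],[350,288],[436,125],[190,70],[75,390],[325,460]])/9+[385,195]-.45
lie.C=lie.C[:6]
p,e,r=fit(m,q,[.49,-.23,-.08]); print(p,e,r,mid(p))
d=np.load("w7.npz"); H=np.array([[9.99999974e-01,2.26326517e-04,1.81603550e-05,4.72366963e-04],[5.69797411e-05,-3.27571524e-01,9.44826383e-01,3.04438066e-02],[2.19788080e-04,-9.44826357e-01,-3.27571529e-01,8.50292728e-02],[0,0,0,1]])
Kw=np.array([[319.78241577,0,319.86912056],[0,319.78241577,199.82101863],[0,0,1]])
uv=np.array([[617,51],[672,45],[592,517],[550,520]])/1.6+[500-495/1.6,0]-.3
Rw=Ro.from_rotvec(d["r"]).as_matrix()
dirs=(np.c_[uv,np.ones(4)]@np.linalg.inv(Kw).T)@H[:3,:3].T@Rw.T
c=d["p"]+Rw@H[:3,3]
P=c+dirs*(-c[2]/dirs[:,2])[:,None]; print(P); ctr=P.mean(0); ax=(P[2]+P[3]-P[0]-P[1])/2; print(ctr,np.linalg.norm(ax),np.arctan2(ax[1],ax[0]))
E
```

```text
[ 0.49421575 -0.23202852 -0.10789079] 0.7694028179437842 [[-0.2 -0.2]
 [ 0.2  0.6]
 [ 1.2 -0.2]
 [-0.7 -1.6]
 [-1.1 -0.1]
 [ 0.7  0.7]] (np.float64(0.543925024774709), np.float64(-0.23741260424102573))
[[ 0.41584208 -0.0407424   0.        ]
 [ 0.41522177 -0.01663662  0.        ]
 [ 0.67641554 -0.00661198  0.        ]
 [ 0.67682161 -0.03212582  0.        ]]
[ 0.54607525 -0.0240292   0.        ] 0.26125296768768846 0.0356841512669251
```

```bash
python3 - <<'E'
from h import *
from bench import bot
print(ray([[487,283],[489,250],[491,225],[497,190],[505,140]]))
print(bot.read_state()["joint_pos"].round(3))
E
python3 go.py .541 -.335 .29 1.5
python3 go.py .541 -.335 .29 -1.64
```

```text
[[ 3.99792686e-01 -4.68513283e-01  0.00000000e+00]
 [ 5.36956119e-01 -4.59706683e-01  0.00000000e+00]
 [ 6.57223126e-01 -4.53380819e-01  0.00000000e+00]
 [ 8.58309911e-01 -4.52908517e-01  1.11022302e-16]
 [ 1.22741459e+00 -4.49968548e-01  0.00000000e+00]]
[-0.56   0.367 -0.169  1.028  0.003 -0.486]
t 7.0333 pos [ 0.524  -0.2339  0.2884] z-axis [-0.997  0.074 -0.007] F [-0.9 -0.2  0.2] grip 0.038213351670479484
units [-3.32 -0.04 -0.82] rot [  0.06 -18.04  -0.07] dist 0.10256619652159313
t 7.0333 pos [ 0.524  -0.2339  0.2884] z-axis [-0.997  0.074 -0.007] F [-0.9 -0.2  0.2] grip 0.038213351670479484
units [-3.32 -0.04 -0.82] rot [ 0.07 17.94  0.06] dist 0.10256619652159313
```

View pics/w7.png

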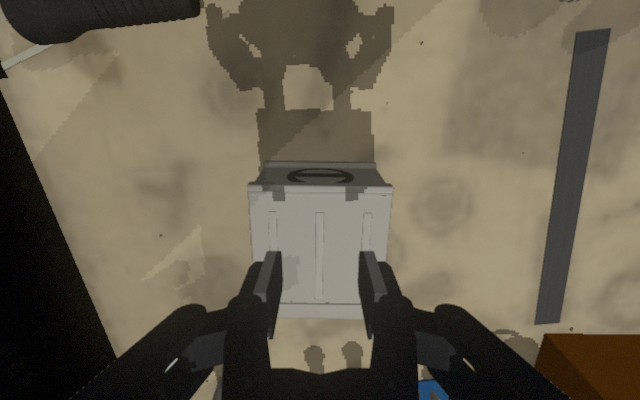

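```bash
python3 go.py .541 -.33 .30 -1.57
```

```text
t 7.0333 pos [ 0.524  -0.2339  0.2884] z-axis [-0.997  0.074 -0.007] F [-0.9 -0.2  0.2] grip 0.038213351670479484
units [-3.15 -0.38 -0.81] rot [ 0.07 17.14  0.05] dist 0.09830852420826618
```

>>> arm_command(increments="-3.2 -0.4 -0.7 0 2 0 65;-3.2 -0.4 -0.7 0 5 0 65;-3.2 -0.4 -0.7 0 8 0 65;-3.2 -0.4 -0.7 0 11 0 65;-3.2 -0.4 -0.7 0 14 0 65;-3.2 -0.4 -0.7 0 17 0 65;-3.2 -0.4 -0.7 0 17.2 0 65;-3.2 -0.4 -0.7 0 17.2 0 65")

```text
t: 7.7
tool_pos: [0.5374, -0.3313, 0.3005]
eef_rot: [-1.539, -0.389, 0.38]
wrist_force: [-0.4, 0.5, -0.0]
grip_width: 0.0555
```

```bash
python3 go.py .541 -.33 .30 -1.57
```

```text
t 7.7 pos [ 0.5374 -0.3313  0.3005] z-axis [-0.471  0.882 -0.004] F [-0.4  0.5 -0. ] grip 0.05550355277850465
units [ 0.12  0.02 -0.02] rot [0.03 5.61 0.07] dist 0.003825976805201026
```

>>> arm_command(increments="0.1 0 0 0 5.6 0 65;0.1 0 0 0 5.6 0 65;0.1 0 0 0 5.6 0 65;0.1 0 0 0 5.6 0 65;0.1 0 0 0 5.6 0 65;0.1 0 0 0 5.6 0 65")

```text
t: 8.2
tool_pos: [0.5399, -0.3299, 0.3006]
eef_rot: [-1.572, -0.009, -0.001]
wrist_force: [0.2, 0.1, -0.5]
grip_width: 0.0555
```

```bash
python3 go.py .541 -.33 .20 -1.57; python3 shot.py 8
```

```text
t 8.2 pos [ 0.5399 -0.3299  0.3006] z-axis [-0.004  1.    -0.001] F [ 0.2  0.1 -0.5] grip 0.05551399588218438
units [ 0.01  3.35 -0.  ] rot [0.01 0.04 0.07] dist 0.10059917929670667
```

View pics/v8.png

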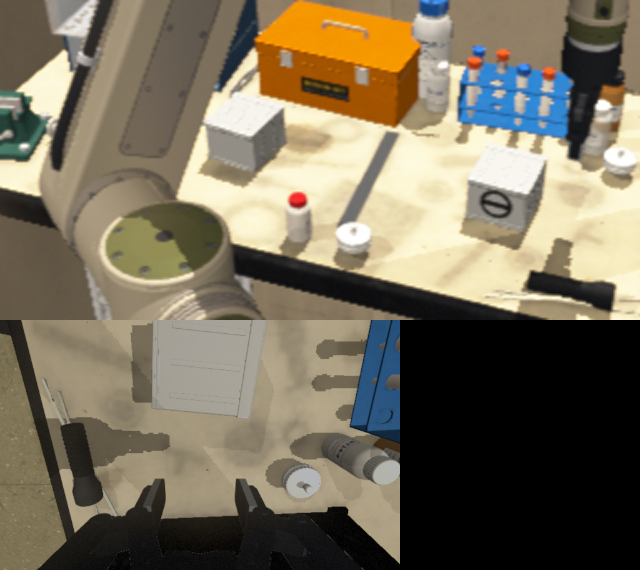

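>>> arm_command(increments="0 1.4 0 0 0 0 65;0 2.4 0 0 0 0 65;0 3 0 0 0 0 65;0 3.3 0 0 0 0 65;0 3.35 0 0 0 0 65")

```text
t: 8.72
tool_pos: [0.5398, -0.3294, 0.1979]
eef_rot: [-1.569, -0.007, 0.002]
wrist_force: [0.9, 0.4, -0.5]
grip_width: 0.0554
```

```bash
python3 go.py .541 -.1 .20 -1.57; python3 shot.py 9
```

```text
t 8.7167 pos [ 0.5398 -0.3294  0.1979] z-axis [-0.005  1.     0.002] F [ 0.9  0.4 -0.5] grip 0.0554448648234114
units [ 0.08 -0.06  7.65] rot [-0.02  0.05  0.04] dist 0.22940657346159818
```

View pics/v9.png

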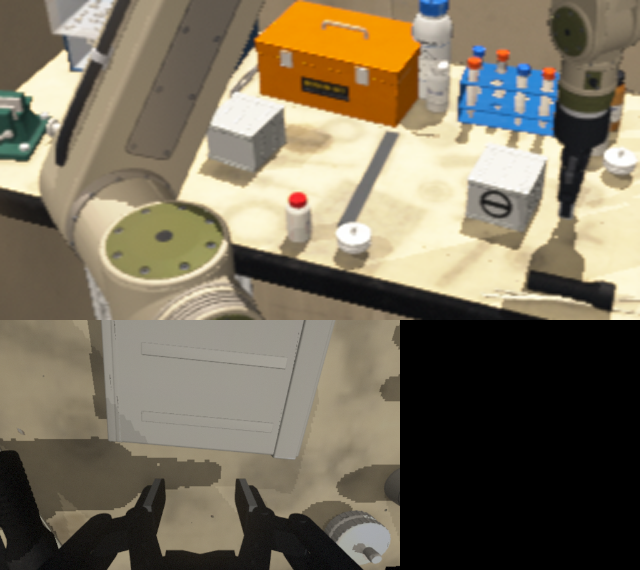

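>>> arm_command(increments="0 0 0.5 0 0 0 65;0 0 0.9 0 0 0 65;0 0 1.2 0 0 0 65;0 0 1.5 0 0 0 65;0 0 1.8 0 0 0 65;0 0 2.2 0 0 0 65;0 0 2.6 0 0 0 65;0 0 3 0 0 0 65")

```text
t: 9.48
tool_pos: [0.541, -0.24, 0.2017]
eef_rot: [-1.575, -0.01, -0.003]
wrist_force: [-0.2, -3.7, 3.5]
grip_width: 0.0557
```

```bash
python3 go.py .541 -.1 .20 -1.57; python3 shot.py 10
```

```text
t 9.4833 pos [ 0.541  -0.24    0.2017] z-axis [-0.004  1.    -0.004] F [-0.2 -3.7  3.5] grip 0.055669471029694786
units [0.02 0.04 4.67] rot [0.04 0.04 0.1 ] dist 0.13997588841284006
```

View pics/v10.png

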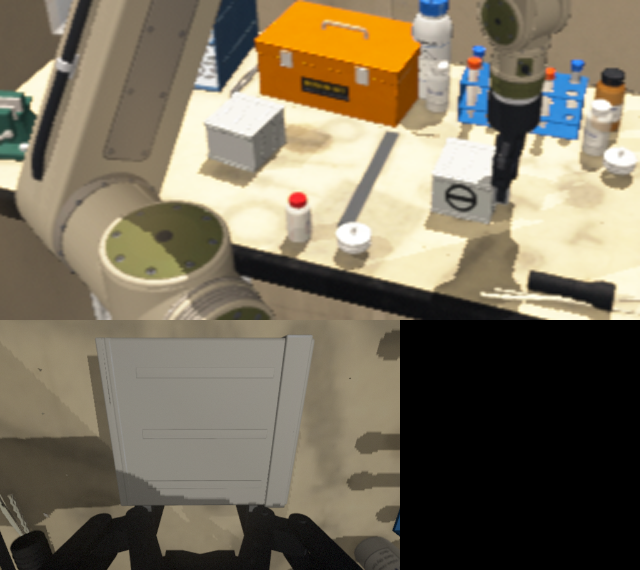

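>>> arm_command(increments="0 0 0.5 0 0 0 65;0 0 1 0 0 0 65;0 0 1.5 0 0 0 65;0 0 2 0 0 0 65;0 0 2.5 0 0 0 65;0 0 3 0 0 0 65;0 0 3.5 0 0 0 65;0 0 4 0 0 0 65")

```text
t: 10.25
tool_pos: [0.539, -0.1161, 0.2006]
eef_rot: [-1.57, -0.01, 0.001]
wrist_force: [-0.4, -3.7, 2.0]
grip_width: 0.0552
```

```bash
python3 go.py .541 -.08 .20 -1.57; python3 shot.py 11
python3 - <<'E'
import cv2
s=cv2.imread("pics/scene11.png")
cv2.imwrite("pics/c11.png",cv2.resize(s[180:255,320:410],None,fx=8,fy=8,interpolation=cv2.INTER_CUBIC))
E
```

```text
t 10.25 pos [ 0.539  -0.1161  0.2006] z-axis [-0.007  1.     0.001] F [-0.4 -3.7  2. ] grip 0.05515540526245412
units [0.07 0.02 1.2 ] rot [-0.01  0.08  0.06] dist 0.036122062110884416
```

View pics/v11.png

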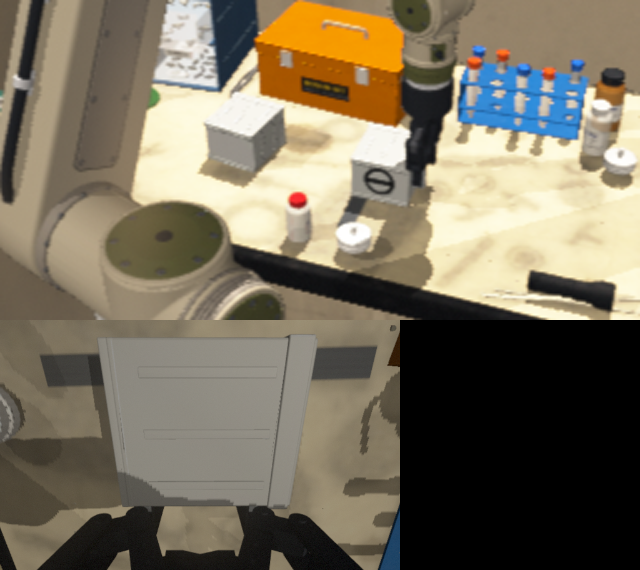

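View pics/c11.png

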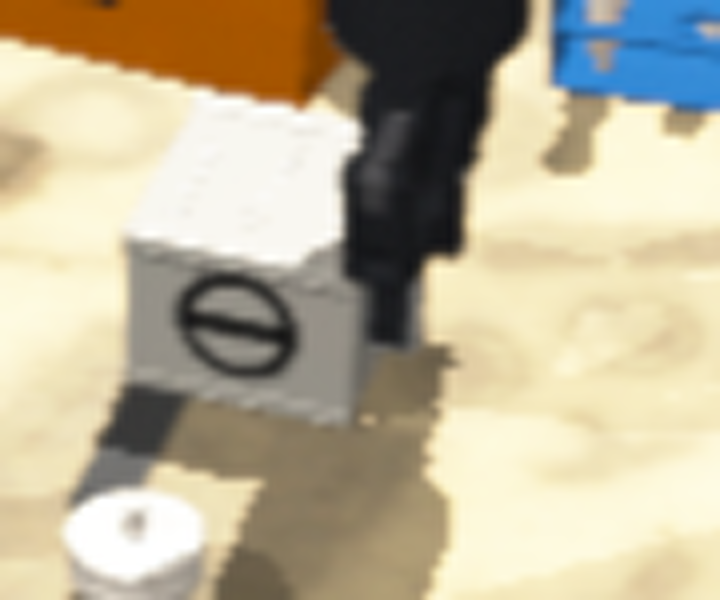

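Run:
```python
from lie import *
import lie
lie.C=lie.C[[0,1,3,4,5]]
q=np.array([[128,240],[365,288],[190,96],[130,383],[357,422]])/8+[320,180]-.45
p,e,r=fit(m,q,[.49,-.05,0]); print(p,e,r,mid(p))
```

```text
[ 0.49096028 -0.06009029  0.08245229] 0.6102319850902445 [[-0.3 -0. ]
 [-0.  -1.5]
 [ 0.3 -0.3]
 [-0.4  0.8]
 [ 0.4  0.6]] (np.float64(0.540790412320906), np.float64(-0.05597234985054923))
```

>>> arm_command(increments="0 0 0.3 0 0 0 65;0 0 0.6 0 0 0 65;0 0 0.9 0 0 0 65;0 0 1.1 0 0 0 65;0 0 1.15 0 0 0 65;0 0 1.15 0 0 0 65")

```text
t: 10.85
tool_pos: [0.5379, -0.0794, 0.2001]
eef_rot: [-1.566, -0.012, 0.006]
wrist_force: [-0.8, -0.3, -0.8]
grip_width: 0.0551
```

>>> arm_command(increments="0 0 -0.4 0 0 0 65;0 0 -1 0 0 0 65;0 0 -1.8 0 0 0 65;0 -0.8 -2 0 0 0 65;0 -2 -2 0 0 0 65;0 -3 -2 0 0 0 65;0 -4 -2 0 0 0 65;0 -4 -2 0 0 0 65")

```text
t: 11.52
tool_pos: [0.5399, -0.1419, 0.3263]
eef_rot: [-1.57, -0.018, -0.002]
wrist_force: [0.7, 0.5, 0.7]
grip_width: 0.0558
```

```bash
python3 go.py .541 -.08 .20 -1.57; python3 shot.py 12
python3 - <<'E'
import cv2
s=cv2.imread("pics/scene12.png")
cv2.imwrite("pics/c12.png",cv2.resize(s[175:250,310:400],None,fx=8,fy=8,interpolation=cv2.INTER_CUBIC))
E
```

```text
t 11.5167 pos [ 0.5399 -0.1419  0.3263] z-axis [-0.01   1.     0.001] F [0.7 0.5 0.7] grip 0.05576871801778746
units [0.   4.21 2.06] rot [-0.01  0.11  0.15] dist 0.1406664360500948
```

View pics/v12.png

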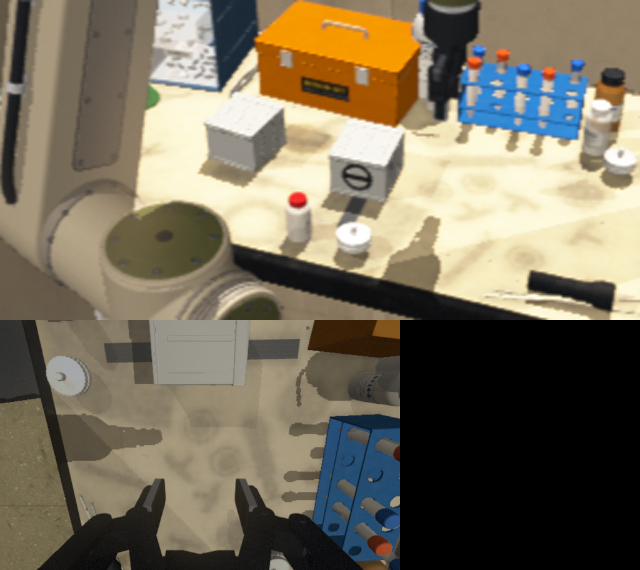

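View pics/c12.png

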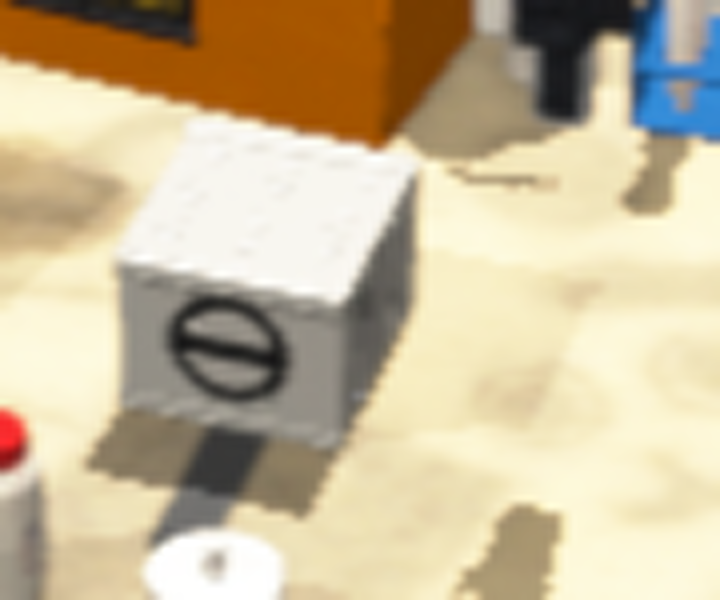

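Run:
```python
from lie import *
import lie
C0=lie.C
lie.C=C0[[0,1,2,3,4,5]]
q=np.array([[120,265],[343,303],[416,165],[190,122],[125,408],[338,445]])/8+[310,175]-.45
p,e,r=fit(m,q,[.49,-.02,0]); print("stamped",p,e,mid(p))
q=np.array([[100,215],[290,268],[412,148],[112,350],[297,405],[420,290]])/8+[250,165]-.45
lie.C=C0[[0,1,2,4,5,6]]
p,e,r=fit(m,q,[.5,.19,-.1]); print("plain",p,e,mid(p)," heel start",.462+.035*.991,.199-.035*.134)
a=cv2.imread("pics/scene0.png");b=cv2.imread("pics/scene12.png")
d=cv2.absdiff(a,b).max(2)
for n,(x,y,w,h) in dict(bottle=(300,224,17,27),filtera=(327,240,20,20),filterb=(460,200,20,20),torch=(422,262,48,26)).items(): print(n,d[y:y+h,x:x+w].mean(), (d[y:y+h,x:x+w]>40).mean())
```

```text
stamped [ 0.48824585 -0.02385437  0.0445925 ] 0.687902252087705 (np.float64(0.5381961492217888), np.float64(-0.02162548051753276))
plain [ 0.49865614  0.19335601 -0.12009016] 0.7199488837924278 (np.float64(0.5482960322122721), np.float64(0.1873659244853514))  heel start 0.49668500000000004 0.19431
bottle 12.07843137254902 0.0
filtera 5.7375 0.0
filterb 11.335 0.0025
torch 9.024038461538462 0.013621794871794872
```

```bash
python3 -c "
from bench import bot
print(bot.sign_off())"
```

```text
the job is handed in; nothing more can be done
None
```

I tipped both crates onto their far sides and pushed the stamped one onto the dispatch line. The job is handed in; the sign-off gave no verdict. It used about 11.5 s of the 67 s.

- **Stamped crate:** the right-hand one carried the stamp. It now lies with the line under its middle, about 2 mm off sideways and 8 mm off lengthwise. It is square to the line within about 0.01 rad, and the stamp faces the robot.
- **Plain crate:** it lies where it tipped. Its far lower edge is about 2 mm from where it started, and its middle is about 0.21 m from the line.
- **Things around them:** comparing the first and last pictures, the bottle, both filters and the torch show no movement. I could not check the funnel and the syringe at the end because the arm hid them. They were unmoved in the earlier pictures, and the arm did not go near them afterwards.
- **Arm:** it was lifted clear and touching nothing at hand-in.

No check failed or disagreed. The position fits match the pictures to about 0.7 pixel.

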